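Press the missing border tile onto its studs

ROBOT

A 7-joint arm with a two-finger parallel gripper is mounted at the origin on the work surface. World frame = base frame: x ahead of the robot, y to its left, z up, the work surface at z = 0. Lengths are in m, angles in rad, forces in N, time in s.
With the tool pointing down it reaches from about 0.4 to 0.85 m from the base axis. Payload 10.4 kg.
Tool frame: the origin (TCP) lies at the very end of the fingers, on their centre line; the grasp point (between the pads) lies r.pinch_z behind it (r.pinch_z is the distance from the TCP to the grasp point, in m); z points along the fingers, x is the direction in which the jaws open and shut, and the axes are right-handed (so a half turn about z gives the same grasp; the last joint's range is limited). The gripper opens to 87 mm and grips with 3 to 60 N. Pads are 19 mm wide; open, the fingers measure 117 mm over their backs; the gripper's body (75 mm by 190 mm) begins 51 mm behind the grasp point.
Start: joints at [1.239, 0.332, -0.065, 1.46, 0.022, 1.35, -0.088], TCP at [0.19, -0.595, 0.223] pointing down, gripper open.
Joint ranges: [-2.6, 2.6], [-0.5, 2.12], [-1.47, 1.34], [0.16, 2.42], [-1.27, 4.41], [0.06, 2.06], [-2.6, 2.6]. Speed limits (rad/s): [2.22, 2.22, 2.79, 2.79, 3.14, 3.14, 3.14].

INTERFACE

Orientations are given as a unit quaternion [x, y, z, w].
In Python, from bench import r gives the robot as it stands.
- The arm moves only by the tool carry_out, never from a script. Its argument "increments" is text: rows parted by semicolons, each of 7 numbers parted by spaces: the turn, a rotation vector about the tool's x, y, z in degrees, then the shift along the tool's x, y, z in m, then the finger opening in m, from 0 to 0.087. A call has exactly 5 rows; each row is the pose to reach, as a shift and turn from the pose measured when the call began, along the tool's axes at that moment; what a row does not reach only later rows make up. A row lasts 1/8 s, in which the tool goes at most 62.5 mm and 10.7 degrees, less where a joint would pass 70% of its speed; a pose out of reach is approached as far as the arm can. A call with a gripper value outside its range is refused whole. The fingers move at their own pace and stop on an object; "squeeze" is the grip in N (left out, the last holds). Time passes only in rows, so rows that repeat a pose let the fingers close, or fill a call up. It gives the time, the measured TCP pose, the force and the opening at its end, in the units of the state.
- r.read_state(): the state, without advancing time (a new reading comes with each control period).
- r.camera(name): name is "scene" or "top"; returns (picture, depth): 420x560x3 uint8, blue, green, red; 420x560 float32, m along the optical axis (not along the pixel's ray), 0 where there is no reading.
- r.camera_model(name): a dict with "K" (3x3 intrinsics, pixels), "extrinsics" (4x4, takes a point from camera to world coordinates). Camera axes: x right, y down, z forward; pixel columns grow to the right and rows downward; lengths in m; the calibration is good to about 2 mm. A picture is of the moment at which its call begins. camera_model takes no time and is no camera call.
- r.close_job(): hands the job in, once; it reports no verdict.
The state is a dict: "time": time; "joint_positions": joint angles; "joint_vel": joint speeds; "joint_torque": joint torques, N m; "ee_pos": TCP position; "eef_rot": TCP orientation; "ft_force": force on the tool from outside, world axes, zero at the start; "torque": the same for the moment, N m; "width": finger opening in m.
Only numpy, scipy, OpenCV 4.12 (cv2) and the standard library are available. Lean on these libraries where they do the work, as an engineer would, in place of code of your own. Each camera call takes 0.05 s, during which the arm holds its last target.

TASK

One place on the tiled border strip is still bare and shows its two metal studs. Pick up the loose long tile, set it lengthwise over the two studs and press it down until it is fully home on the strip, in line with its neighbours; lay it down under control, do not drop it. Leave the short tile and the square tile where they lie.

Things in the scene. Friction and masses are not known exactly. Their poses are not given: they have to be found in the camera images.
- tile_long: Tile to fit: loose oblong white glazed tile, 120 mm long (x axis), 48 wide (y), 32 thick (z up), about 0.26 kg, flat top with faint grey lines, face up on the table. Origin: centre of its underside. Grip it across its 48 mm width. In its underside two open sockets 30 mm either side of the middle along x, each 32 x 32 mm, 22 deep. Fits either way round.
- bare_place (a point): Bare place, any of 3 on a fixed low strip (18 mm high, 56 wide): centre of its dark pad's top, 22 mm above the table, where the tile's underside rests; x along the strip, y across. 18 mm high studs at x = +-30 mm, 10 mm tips, sprung clips at their sides: own weight leaves the tile about 5 mm proud, 10 to 17 N drives it home. Fixed tiles (tops 54 mm up) stand 15 mm off its ends; sides free.
- tile_short: Bystander: a loose white tile of the same make but only 76 mm long (x), 48 mm wide (y), 32 mm thick. Origin: centre of its underside. Not to be moved.
- tile_square: Bystander: a loose white square tile, 92 by 92 mm, 32 mm thick. Origin: centre of its underside. Not to be moved.

How it is judged:
By the outcome, as a careful person would: the job done as asked, in the order asked, and still so for the second after the job is handed in, with the robot touching nothing.
It also fails if it takes over 48 s, if anything falls off the work surface, if the arm or the gripper's body presses on something with over 40 N, if the wrist force passes 120 N, or if a joint passes its speed limit or range.

## Working session

There is one attempt and no reset: what is moved stays moved. The work goes in short steps, Python scripts to look and compute and a tool call to move; the robot and the scene stay as the last step left them, time stands still between calls to the robot, and variables do not carry over. Pictures are saved under pics/ and viewed, and the job is handed in when it is done.

Besides the shell and the picture viewer there is one more tool, called after "Request:" by a JSON object that holds its "name" and its "arguments", one argument or row to a line. carry_out: Moves the arm, as the interface text tells. Its arguments: {"type":"object","properties":{"increments":{"type":"string"},"squeeze":{"type":"number"}},"required":["increments"]}

```bash
ls; mkdir -p pics
python3 - <<'E'
from bench import r
import cv2,numpy as np
print(r.read_state(), r.pinch_z)
for n in("scene","top"):
    p,d=r.camera(n); cv2.imwrite(f"pics/{n}0.png",p); np.save(f"{n}0.npy",d); print(n,r.camera_model(n),(d>0).mean())
E
```

```text
pics
{'time': 0.0, 'joint_positions': array([ 1.23939088,  0.33286245, -0.06468216,  1.46092352,  0.02161505,
        1.34988541, -0.08853599]), 'joint_vel': array([-0.00096723,  0.00116989, -0.00120782, -0.0002697 ,  0.00075996,
        0.00147707,  0.00054504]), 'joint_torque': array([-4.63382603e-04, -6.23257971e+01,  2.42952886e-02, -3.89890766e+01,
       -6.14899141e-02,  3.99328151e-02,  1.22883571e-04]), 'ee_pos': array([ 0.18981684, -0.59508588,  0.22176827]), 'eef_rot': array([ 8.07431922e-01, -5.89960348e-01, -5.81992504e-04, -3.73357340e-04]), 'ft_force': array([0.09214966, 0.61884588, 0.01657985]), 'torque': array([-0.00320046,  0.0002959 , -0.01082097]), 'width': 0.08701872732974704} 0.0187
scene {'K': array([[510.44820104,   0.        , 279.12984867],
       [  0.        , 510.44820104, 209.35542802],
       [  0.        ,   0.        ,   1.        ]]), 'extrinsics': array([[ 0.88352649,  0.283646  , -0.37272762,  0.84144346],
       [ 0.46807646, -0.50600454,  0.72447486, -0.60696392],
       [ 0.01689253, -0.81455776, -0.57983644,  0.56836829],
       [ 0.        ,  0.        ,  0.        ,  1.        ]])} 0.9959056122448979
top {'K': array([[441.02299734,   0.        , 276.88317882],
       [  0.        , 441.02299734, 210.08046851],
       [  0.        ,   0.        ,   1.        ]]), 'extrinsics': array([[-0.00987575, -0.99340233,  0.11425534,  0.44395407],
       [-0.99991674,  0.00886169, -0.00937991,  0.01177689],
       [ 0.00830552, -0.11433846, -0.99340713,  0.84533173],
       [ 0.        ,  0.        ,  0.        ,  1.        ]])} 0.9959863945578231
```

View pics/scene0.png

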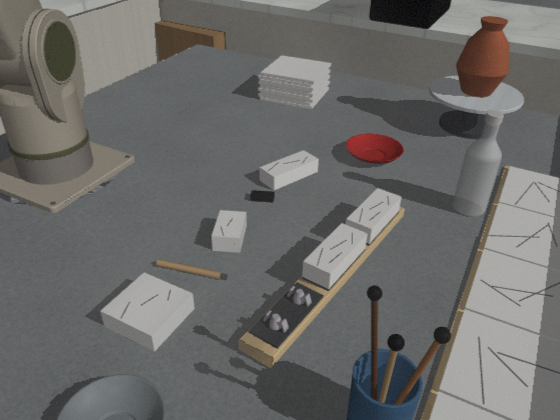

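View pics/top0.png

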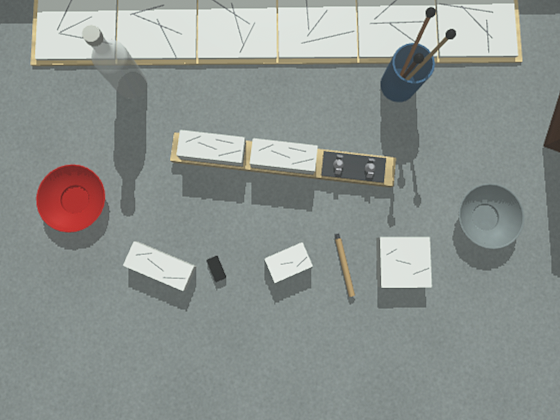

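The top view shows the long tile around (160,266), the short one at (288,262), the square at (405,262), and the bare place with its studs at (339,163) and (370,168). In the scene view the long tile is at (290,170) and the studs at (300,297) and (276,322). The blue cup with rods is close to the strip.

```bash
cat > h.py <<'E'
import numpy as np,cv2
from bench import r
def ray(n,uv):
    m=r.camera_model(n);K,E=m["K"],m["extrinsics"]
    d=np.linalg.inv(K)@np.array([uv[0],uv[1],1.]);return E[:3,3],E[:3,:3]@d
def onplane(n,uv,z):
    o,d=ray(n,uv);return o+d*(z-o[2])/d[2]
def cloud(n,D):
    m=r.camera_model(n);K,E=m["K"],m["extrinsics"]
    v,u=np.mgrid[:D.shape[0],:D.shape[1]]
    P=np.stack([(u-K[0,2])/K[0,0]*D,(v-K[1,2])/K[1,1]*D,D],-1)
    return P@E[:3,:3].T+E[:3,3]
def tri(uvt,uvs):
    o1,d1=ray("top",uvt);o2,d2=ray("scene",uvs);d1/=np.linalg.norm(d1);d2/=np.linalg.norm(d2)
    A=np.stack([d1,-d2],1);s=np.linalg.lstsq(A,o2-o1,rcond=None)[0]
    a,b=o1+d1*s[0],o2+d2*s[1];return (a+b)/2,np.linalg.norm(a-b)
E
python3 - <<'E'
from h import *
for n in("top","scene"):
    p=cv2.imread(f"pics/{n}0.png");D=np.load(f"{n}0.npy");W=cloud(n,D)
    g=p.min(2);sat=p.max(2).astype(int)-g
    thr=205 if n=="top" else 170
    for thr in ((190,215) if n=="top" else (150,180)):
        m=((g>thr)&(sat<30)).astype(np.uint8)
        m=cv2.morphologyEx(m,cv2.MORPH_CLOSE,np.ones((5,5),np.uint8))
        print(n,thr)
        for c in cv2.findContours(m,0,2)[0]:
            a=cv2.contourArea(c)
            if 300<a<6000:
                mm=np.zeros_like(m);cv2.drawContours(mm,[c],-1,1,-1);q=W[(mm>0)&(D>0)]
                rc=cv2.minAreaRect(c)
                print(a,np.round(rc[0],1),np.round(rc[1],1),round(rc[2],1),"W",np.median(q,0).round(4),"zstd",q[:,2].std().round(4))
    for nm,x,y in(("g",p.shape[1]//2,350),):print(W[y-5:y+5,x-5:x+5,2].mean())
    x0,y0,x1,y1=(110,120,400,300) if n=="top" else (220,140,420,360)
    cv2.imwrite(f"pics/{n}z.png",cv2.resize(p[y0:y1,x0:x1],None,fx=2.7,fy=2.7,interpolation=cv2.INTER_CUBIC))
E
```

```text
top 190
1030.0 [288.2 262. ] [26.4 41.4] 66.8 W [ 0.4416 -0.0154  0.0315] zstd 0.0051
1699.5 [157.9 265.2] [65.3 27.5] 22.8 W [0.4382 0.2222 0.0313] zstd 0.0037
2436.0 [405.5 262. ] [50. 51.] 90.0 W [ 0.4394 -0.2309  0.0315] zstd 0.003
1579.0 [283.3 154.1] [65.5 25.5] 6.5 W [ 0.6383 -0.0081  0.0538] zstd 0.0071
1568.5 [210.1 145.8] [65.1 25.5] 6.5 W [0.6546 0.1258 0.0538] zstd 0.0066
top 215
980.0 [288.1 262.1] [25.4 40.9] 66.5 W [ 0.4415 -0.0153  0.0316] zstd 0.0023
1598.0 [157.9 265.4] [64.3 26.2] 22.9 W [0.438  0.2223 0.0313] zstd 0.0015
2300.5 [405.5 262. ] [48. 49.] 90.0 W [ 0.4394 -0.231   0.0315] zstd 0.0014
1486.5 [283.3 154.1] [64.4 24.4] 6.5 W [ 0.6383 -0.0081  0.0539] zstd 0.0014
1485.0 [210.2 145.8] [64.6 24.4] 6.5 W [0.6547 0.1257 0.0538] zstd 0.0014
0.015872779880335416
scene 150
3564.0 [150.8 305.9] [66.1 73.6] 42.7 W [ 0.4512 -0.2351  0.0321] zstd 0.0071
726.0 [229.2 224.8] [31.8 29.3] 7.1 W [ 0.4427 -0.018   0.0321] zstd 0.0029
3175.0 [355.3 233.3] [ 36.2 114.2] 43.5 W [0.6519 0.0317 0.0535] zstd 0.0081
1147.0 [291.6 167.9] [26.4 55.6] 67.0 W [0.4465 0.2143 0.0308] zstd 0.0099
1084.0 [479.3 102.8] [32.8 86.7] 81.5 W [0.7684 0.6083 0.0912] zstd 0.0095
1390.0 [301.2  71.1] [64.4 46.4] 35.0 W [0.2866 0.6187 0.076 ] zstd 0.0243
3440.5 [497.   20.2] [130.5  38.6] 8.0 W [0.691  1.7158 0.0034] zstd 0.0019
386.0 [286.    4.5] [ 9. 84.] 90.0 W [-0.1946  1.5061  0.0044] zstd 0.0018
602.0 [79.   7.5] [15. 78.] 90.0 W [-0.8899  0.9193  0.0327] zstd 0.0112
scene 180
0.021094151598888132
```

View pics/topz.png

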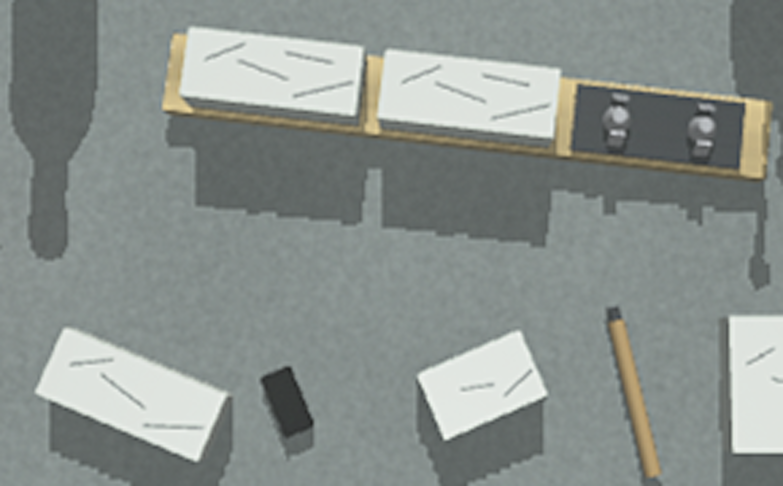

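View pics/scenez.png

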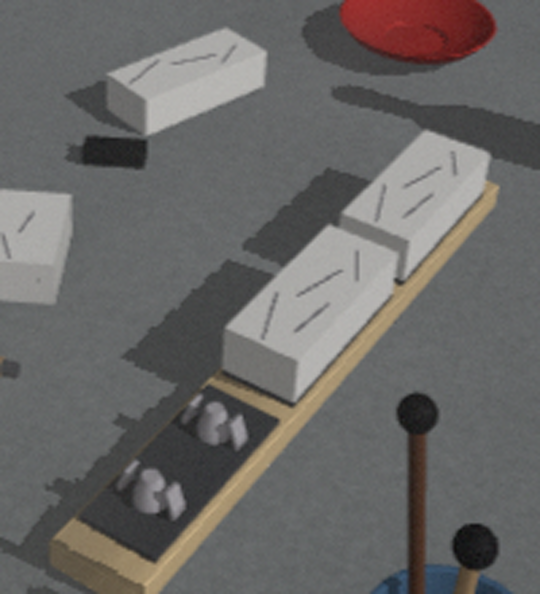

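Run:
```python
from h import *
p=cv2.imread("pics/top0.png");D=np.load("top0.npy");W=cloud("top",D)
def rect(box,z,nm):
    P=np.array([onplane("top",b,z) for b in box]);c=P.mean(0)
    e=[P[1]-P[0],P[2]-P[1]];L=[np.linalg.norm(x) for x in e];l=e[int(np.argmax(L))]
    print(nm,c.round(4),"size",np.round(sorted(L),4),"yaw",np.degrees(np.arctan2(l[1],l[0])).round(2))
    return c
g=p.min(2).astype(int);sat=p.max(2).astype(int)-g
m=((g>205)&(sat<30)).astype(np.uint8);m=cv2.morphologyEx(m,cv2.MORPH_CLOSE,np.ones((5,5),np.uint8))
for c in cv2.findContours(m,0,2)[0]:
    if 300<cv2.contourArea(c)<3000:
        b=cv2.boxPoints(cv2.minAreaRect(c));u=b.mean(0)
        rect(b,.032 if u[1]>200 else .054,u.round(1)); 
        if u[0]<200: print(b)
# pad
x0,y0,x1,y1=315,140,400,190
s=p[y0:y1,x0:x1]
hsv=cv2.cvtColor(s,cv2.COLOR_BGR2HSV)
wood=((s[:,:,2].astype(int)-s[:,:,0])>40).astype(np.uint8)
dark=(s.max(2)<85).astype(np.uint8)
dark=cv2.morphologyEx(dark,cv2.MORPH_CLOSE,np.ones((3,3),np.uint8))
for c in cv2.findContours(dark,0,2,offset=(x0,y0))[0]:
    if cv2.contourArea(c)>200:
        b=cv2.boxPoints(cv2.minAreaRect(c));print(cv2.contourArea(c),b.round(1).tolist());rect(b,.022,"pad")
        q=W[y0:y1,x0:x1][dark>0];print("pad z",np.median(q[:,2]))
# wood whole strip, both views
hs=p.astype(int);wm=((hs[:,:,2]-hs[:,:,0])>40).astype(np.uint8);wm[:115]=0;wm[195:]=0;wm[:,:165]=0;wm[:,405:]=0
ys,xs=np.nonzero(wm);b=cv2.boxPoints(cv2.minAreaRect(np.stack([xs,ys],1).astype(np.float32)));rect(b,.018,"strip")
q=W[wm>0];print("wood z",np.median(q[:,2]))
# studs from cloud
for n in("top","scene"):
    D=np.load(f"{n}0.npy");W2=cloud(n,D)
    a=(W2[...,2]>.030)&(abs(W2[...,0]-.618)<.05)&(W2[...,1]<-.085)&(W2[...,1]>-.24)&(W2[...,2]<.06)
    nl,lab=cv2.connectedComponents(a.astype(np.uint8))
    for i in range(1,nl):
        q=W2[lab==i]
        if len(q)>3: vv,uu=np.nonzero(lab==i);print(n,len(q),(uu.mean(),vv.mean()),q.mean(0).round(4),q[:,2].max().round(4))
# tall things
W3=cloud("top",np.load("top0.npy"));
a=(W3[...,2]>.07)&(W3[...,0]<.9);nl,lab,st,_=cv2.connectedComponentsWithStats(a.astype(np.uint8))
for i in range(1,nl):
    q=W3[lab==i]
    if len(q)>15: print("tall",st[i],q.min(0).round(3),q.max(0).round(3))
```

```text
[288.2 262.2] [ 0.4413 -0.0157  0.032 ] size [0.0474 0.0755] yaw -67.45
[158.  265.2] [0.4382 0.2223 0.032 ] size [0.0482 0.1198] yaw -113.09
[[122.91058 264.96237]
 [133.30118 240.28471]
 [193.07294 265.45175]
 [182.68234 290.1294 ]]
[405.5 261.5] [ 0.4406 -0.2312  0.032 ] size [0.0895 0.0945] yaw -90.54
[283.2 154.1] [ 0.6382 -0.0083  0.054 ] size [0.0465 0.1193] yaw -97.14
[210.2 145.7] [0.655  0.1256 0.054 ] size [0.047  0.1194] yaw -97.59
strip [ 0.6381 -0.0078  0.018 ] size [0.0562 0.4305] yaw -97.12
wood z 0.017698018445820862
top 8 (np.float64(339.375), np.float64(156.375)) [ 0.6367 -0.1136  0.0391] 0.0418
top 10 (np.float64(370.2), np.float64(159.6)) [ 0.6308 -0.1719  0.0357] 0.0399
top 85 (np.float64(337.90588235294115), np.float64(165.64705882352942)) [ 0.6197 -0.1109  0.036 ] 0.0418
top 85 (np.float64(369.61176470588236), np.float64(169.31764705882352)) [ 0.6123 -0.1701  0.0357] 0.042
scene 20 (np.float64(291.6), np.float64(289.75)) [ 0.6109 -0.1134  0.036 ] 0.0396
scene 138 (np.float64(301.7028985507246), np.float64(295.6014492753623)) [ 0.6291 -0.1168  0.0359] 0.0416
scene 23 (np.float64(267.8695652173913), np.float64(313.6521739130435)) [ 0.6037 -0.1726  0.0373] 0.0404
scene 156 (np.float64(278.1794871794872), np.float64(320.71794871794873)) [ 0.6218 -0.176   0.036 ] 0.0417
tall [ 388    7   68   83 1556] [ 0.444 -0.276  0.07 ] [0.84  0.012 0.845]
tall [  82   25   55   62 1837] [0.444 0.012 0.07 ] [0.824 0.32  0.845]
```

Run:
```python
import cv2
p=cv2.imread("pics/top0.png")[130:195,305:405];cv2.imwrite("pics/padtop.png",cv2.resize(p,None,fx=7,fy=7,interpolation=cv2.INTER_NEAREST))
p=cv2.imread("pics/scene0.png")[275:360,235:335];cv2.imwrite("pics/padscene.png",cv2.resize(p,None,fx=7,fy=7,interpolation=cv2.INTER_NEAREST))
```

```text
(no output)
```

View pics/padtop.png

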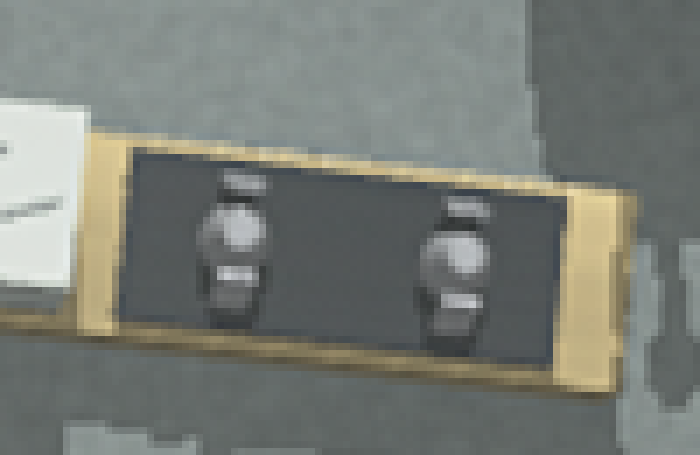

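View pics/padscene.png

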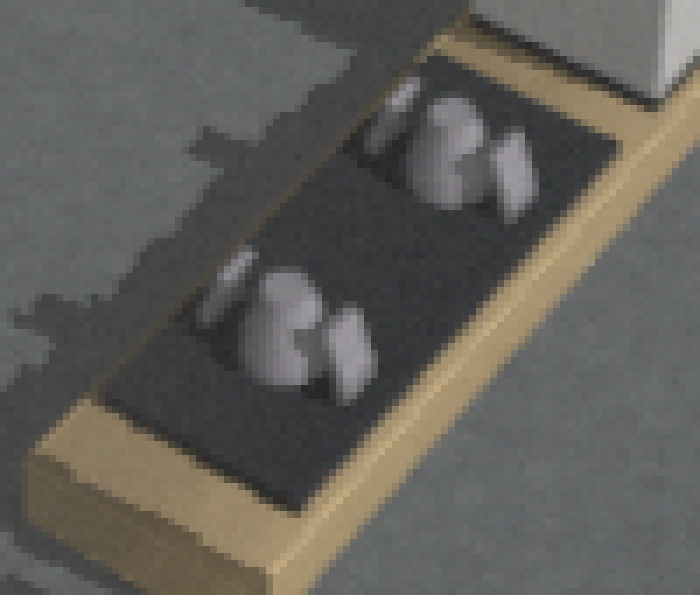

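Run:
```python
from h import *
pt=np.array([[133,147],[567,197],[552,365],[118,320],[240,230],[467,253]])/7+[304.5,129.5]
ps=np.array([[618,145],[295,512],[100,400],[435,52],[455,112],[290,285]])/7+[234.5,274.5]
T=[]
for a,b in zip(pt,ps): X,e=tri(a,b);T.append(X);print(X.round(4),e.round(4))
T=np.array(T);print("pad tri",T[:4].mean(0).round(4),"studs mid",T[4:].mean(0).round(4))
for n,q in(("top",pt),("scene",ps)):
    P=np.array([onplane(n,x,.022) for x in q[:4]]);S=np.array([onplane(n,x,.040) for x in q[4:]])
    d=S[0]-S[1];e=(P[0]+P[3]-P[1]-P[2])
    print(n,P.mean(0).round(4),np.linalg.norm(np.diff(P,axis=0),axis=1).round(4),"studs",S.mean(0).round(4),np.linalg.norm(d).round(4),np.degrees(np.arctan2(d[1],d[0])),"pad yaw",np.degrees(np.arctan2(e[1],e[0])))
a,b=np.array([.655,.1256]),np.array([.6382,-.0083]);d=(a-b)/np.linalg.norm(a-b)
print("extrap",b-.135*d)
# long tile top corners in scene
p=cv2.imread("pics/scene0.png")[140:200,240:340];cv2.imwrite("pics/longs.png",cv2.resize(p,None,fx=7,fy=7,interpolation=cv2.INTER_NEAREST))
```

```text
[ 0.6516 -0.0868  0.0214] 0.0022
[ 0.6369 -0.2055  0.0201] 0.0026
[ 0.5903 -0.1997  0.0203] 0.0028
[ 0.6042 -0.0812  0.022 ] 0.0006
[ 0.6242 -0.1125  0.0402] 0.0018
[ 0.6173 -0.1725  0.0413] 0.0017
pad tri [ 0.6208 -0.1433  0.0209] studs mid [ 0.6208 -0.1425  0.0408]
top [ 0.6214 -0.1425  0.022 ] [0.1191 0.0468 0.1182] studs [ 0.6217 -0.1422  0.04  ] 0.0607 83.64165345846129 pad yaw 83.17038893571389
scene [ 0.6203 -0.1447  0.022 ] [0.1204 0.0471 0.1212] studs [ 0.6198 -0.1424  0.04  ] 0.0595 82.8702818444439 pad yaw 83.2353530584049
extrap [ 0.62139375 -0.1422498 ]
```

View pics/longs.png

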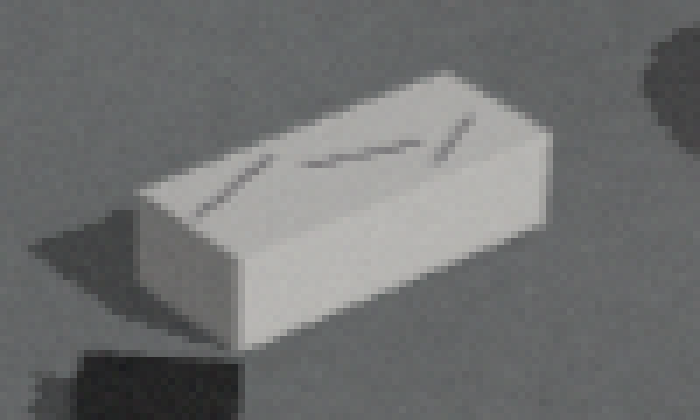

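```bash
cat >> h.py <<'E'
from scipy.spatial.transform import Rotation as Rn
def rel(pos,xang):
    s=r.read_state();R=Rn.from_quat(s["eef_rot"]);a=np.radians(xang)
    T=Rn.from_matrix(np.array([[np.cos(a),np.sin(a),0],[np.sin(a),-np.cos(a),0],[0,0,-1]]))
    print("t",round(s["time"],2),"pos",s["ee_pos"].round(4),"w",s["width"].round(4),"F",s["ft_force"].round(1))
    x=R.apply([1,0,0]);z=R.apply([0,0,1]);print("xang",np.degrees(np.arctan2(x[1],x[0])).round(2),"tilt z",z.round(4))
    print("turn",(R.inv()*T).as_rotvec(degrees=True).round(2),"shift",R.inv().apply(np.array(pos)-s["ee_pos"]).round(4))
E
python3 - <<'E'
from h import *
sc=np.array([[447,72],[550,132],[238,257],[135,192]])/7+[239.5,139.5]
P=np.array([onplane("scene",x,.032) for x in sc]);print(P.round(4),P.mean(0).round(4))
tc=np.array([[122.91,264.96],[133.3,240.28],[193.07,265.45],[182.68,290.13]])
for s in sc:
    X=[tri(t,s) for t in tc];i=np.argmin([e for _,e in X]);print(X[i][0].round(4),X[i][1].round(4))
e=P[0]+P[1]-P[2]-P[3];print(np.degrees(np.arctan2(e[1],e[0])))
# rods
for t,s in (((431,12),(375,293)),((431,12),(396,342)),((431,12),(442,335)),((450,34),(375,293)),((450,34),(396,342)),((450,34),(442,335))):
    X,e=tri(t,s);print(t,s,X.round(3),e.round(3))
W=cloud("top",np.load("top0.npy"))[60:100,380:436].reshape(-1,3);W=W[(W[:,2]>.03)];print(W.min(0),W.max(0))
rel([.45,-.3,.25],-72.3)
E
```

```text
[[0.4382 0.286  0.032 ]
 [0.4815 0.2677 0.032 ]
 [0.4335 0.1584 0.032 ]
 [0.3901 0.1753 0.032 ]] [0.4358 0.2218 0.032 ]
[0.4388 0.2857 0.0324] 0.0009
[0.4829 0.2675 0.0327] 0.0025
[0.4358 0.1572 0.0335] 0.0029
[0.3915 0.1757 0.0323] 0.0029
66.43275495723083
(431, 12) (375, 293) [ 0.784 -0.236  0.228] 0.052
(431, 12) (396, 342) [ 0.812 -0.251  0.186] 0.045
(431, 12) (442, 335) [ 0.832 -0.241  0.191] 0.001
(450, 34) (375, 293) [ 0.769 -0.255  0.229] 0.011
(450, 34) (396, 342) [ 0.795 -0.27   0.19 ] 0.001
(450, 34) (442, 335) [ 0.813 -0.262  0.197] 0.041
[ 0.44395407 -0.27627208  0.03014591] [0.82405185 0.01177689 0.84533173]Traceback (most recent call last):
  File "<stdin>", line 12, in <module>
  File "h.py", line 21, in rel
    print("t",round(s["time"],2),"pos",s["ee_pos"].round(4),"w",s["width"].round(4),"F",s["ft_force"].round(1))
                                                                ^^^^^^^^^^^^^^^^
AttributeError: 'float' object has no attribute 'round'
```

```bash
sed -i 's/s\["width"\].round(4)/round(s["width"],4)/' h.py
python3 - <<'E'
from h import *
X,e=tri((417,60),(375,293));print(X,e)
rel([.45,-.3,.25],-72.3)
E
```

```text
[ 0.75497775 -0.2161352   0.18748516] 0.0012051500659238995
t 0.1 pos [ 0.1898 -0.5951  0.2218] w 0.0867 F [-0.5 -0.7 -0.5]
xang -72.31 tilt z [-5.0e-04  1.2e-03 -1.0e+00]
turn [ 0.    0.07 -0.01] shift [-0.2021 -0.3376 -0.0279]
```

Request:
{"name": "carry_out", "arguments": {
  "increments": "0 0 -5 -0.03 -0.052 -0.005 0.087; 0 0 -10 -0.06 -0.104 -0.01 0.087; 0 0 -15 -0.09 -0.156 -0.015 0.087; 0 0 -20 -0.12 -0.208 -0.02 0.087; 0 0 -25 -0.15 -0.25 -0.025 0.087",
  "squeeze": 40
}}

```text
time: 0.72
ee_pos: [0.3838, -0.3741, 0.2469]
eef_rot: [0.917, -0.399, -0.001, -0.001]
ft_force: [0.5, -0.6, -0.7]
width: 0.087
```

```bash
python3 -c "
from h import *
rel([.47,-.05,.2],-23.2)"
```

```text
t 0.72 pos [ 0.3838 -0.3741  0.2469] w 0.087 F [ 0.5 -0.6 -0.7]
xang -47.07 tilt z [-6.0e-04  1.5e-03 -1.0e+00]
turn [ -0.05   0.08 -23.87] shift [-0.1785 -0.2838  0.0474]
```

Request:
{"name": "carry_out", "arguments": {
  "increments": "0 0 -5 -0.032 -0.05 0.008 0.087; 0 0 -10 -0.064 -0.1 0.016 0.087; 0 0 -15 -0.096 -0.15 0.025 0.087; 0 0 -20 -0.128 -0.2 0.034 0.087; 0 0 -24 -0.16 -0.25 0.043 0.087"
}}

```text
time: 1.35
ee_pos: [0.4578, -0.0848, 0.204]
eef_rot: [0.98, -0.199, -0.0, -0.001]
ft_force: [0.6, -0.2, 0.5]
width: 0.0867
```

```bash
python3 -c "
from h import *
rel([.4375,.222,.11],-23.2)"
```

```text
t 1.35 pos [ 0.4578 -0.0848  0.204 ] w 0.0867 F [ 0.6 -0.2  0.5]
xang -22.94 tilt z [-5.0e-04  1.2e-03 -1.0e+00]
turn [-0.05  0.05  0.26] shift [-0.1382 -0.2745  0.0944]
```

Request:
{"name": "carry_out", "arguments": {
  "increments": "0 0 0 -0.026 -0.053 0.01 0.087; 0 0 0 -0.052 -0.106 0.02 0.087; 0 0 0 -0.078 -0.159 0.04 0.087; 0 0 0 -0.104 -0.212 0.065 0.087; 0 0 0.26 -0.13 -0.26 0.085 0.087"
}}

```text
time: 1.98
ee_pos: [0.439, 0.2069, 0.1186]
eef_rot: [0.98, -0.201, -0.0, -0.0]
ft_force: [1.0, -0.9, 0.4]
width: 0.087
```

```bash
python3 -c "
from h import *
rel([.4375,.222,.05],-23.2)"
```

```text
t 1.98 pos [0.439  0.2069 0.1186] w 0.087 F [ 1.  -0.9  0.4]
xang -23.24 tilt z [-2.e-04  1.e-03 -1.e+00]
turn [-0.05  0.03 -0.04] shift [-0.0073 -0.0132  0.0686]
```

Request:
{"name": "carry_out", "arguments": {
  "increments": "0 0 0 -0.007 -0.013 0.01 0.087; 0 0 0 -0.007 -0.013 0.03 0.087; 0 0 0 -0.007 -0.013 0.05 0.087; 0 0 0 -0.007 -0.013 0.065 0.087; 0 0 0 -0.007 -0.013 0.07 0.087"
}}

```text
time: 2.6
ee_pos: [0.4373, 0.2212, 0.0476]
eef_rot: [0.979, -0.202, -0.001, -0.0]
ft_force: [-0.3, -0.6, 0.9]
width: 0.0875
```

Run:
```python
from h import *
rel([.4375,.222,.006],-23.2)
for n in("scene","top"):
    p,_=r.camera(n);cv2.imwrite(f"pics/{n}1.png",p)
```

```text
t 2.6 pos [0.4373 0.2212 0.0476] w 0.0875 F [-0.3 -0.6  0.9]
xang -23.26 tilt z [-1.6e-03  6.0e-04 -1.0e+00]
turn [ 0.    0.1  -0.06] shift [-0.     -0.0008  0.0416]
```

View pics/scene1.png

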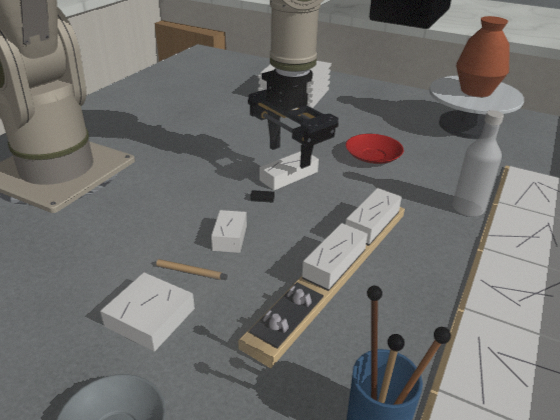

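The gripper straddles the long tile at (290,165), with one finger on each side of its width. I'll lower it and grip.

Request:
{"name": "carry_out", "arguments": {
  "increments": "0 0 0 0 -0.001 0.015 0.087; 0 0 0 0 -0.001 0.03 0.087; 0 0 0 0 -0.001 0.042 0.087; 0 0 0 0 -0.001 0.042 0.06; 0 0 0 0 -0.001 0.042 0.04",
  "squeeze": 45
}}

```text
time: 3.32
ee_pos: [0.438, 0.2227, 0.0065]
eef_rot: [0.98, -0.201, -0.0, -0.0]
ft_force: [-1.4, 0.4, -1.0]
width: 0.0744
```

Request:
{"name": "carry_out", "arguments": {
  "increments": "0 0 0 0 0 0 0.03; 0 0 0 0 0 0 0.03; 0 0 0 0 0 0 0.03; 0 0 0 0 0 0 0.03; 0 0 0 0 0 0 0.03"
}}

```text
time: 3.95
ee_pos: [0.438, 0.2228, 0.0067]
eef_rot: [0.98, -0.201, -0.0, -0.0]
ft_force: [-1.8, -0.5, 5.7]
width: 0.0478
```

```bash
python3 -c "
from h import *
rel([.4375,.222,.1],-23.2)"
```

```text
t 3.95 pos [0.438  0.2228 0.0067] w 0.0478 F [-1.8 -0.5  5.7]
xang -23.23 tilt z [-6.0e-04  1.1e-03 -1.0e+00]
turn [-0.05  0.06 -0.03] shift [-0.0003  0.0008 -0.0933]
```

Gripped (47.8 mm opening). Next I'll lift it.

Request:
{"name": "carry_out", "arguments": {
  "increments": "0 0 0 0 0 -0.01 0.03; 0 0 0 0 0 -0.03 0.03; 0 0 0 0 0 -0.055 0.03; 0 0 0 0 0 -0.08 0.03; 0 0 0 0 0 -0.1 0.03"
}}

```text
time: 4.58
ee_pos: [0.4383, 0.2229, 0.1089]
eef_rot: [0.98, -0.201, 0.0, -0.001]
ft_force: [0.7, -0.8, -2.4]
width: 0.0481
```

Run:
```python
from h import *
rel([.6,-.1,.12],-7.1)
for n in("scene","top"):
    p,D=r.camera(n);cv2.imwrite(f"pics/{n}2.png",p);np.save(f"{n}2.npy",D)
```

```text
t 4.58 pos [0.4383 0.2229 0.1089] w 0.0481 F [ 0.7 -0.8 -2.4]
xang -23.22 tilt z [ 9.0e-04  1.5e-03 -1.0e+00]
turn [ -0.1   -0.03 -16.12] shift [ 0.2759  0.233  -0.0114]
```

View pics/scene2.png

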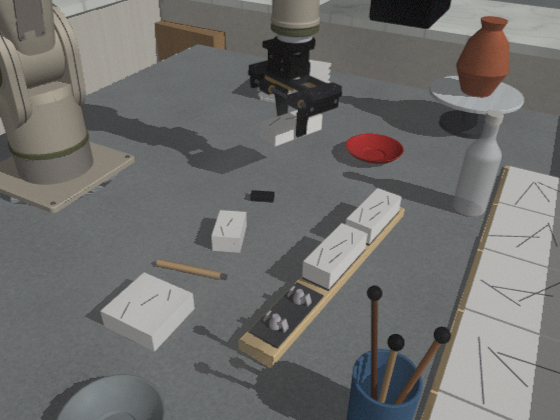

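View pics/top2.png

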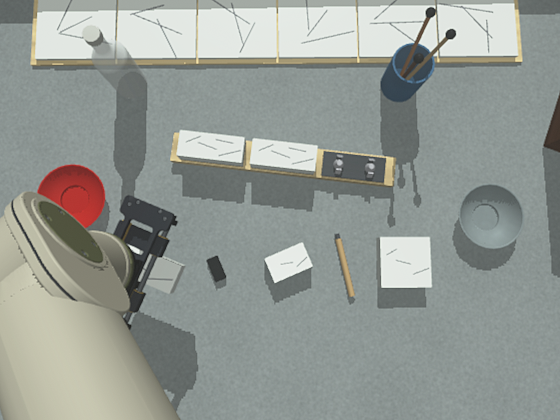

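The tile is lifted and held level, at scene (298,130). Both bystander tiles are where they were.

Request:
{"name": "carry_out", "arguments": {
  "increments": "0 0 -3 0.04 0.03 -0.002 0.03; 0 0 -6 0.08 0.065 -0.004 0.03; 0 0 -9 0.12 0.1 -0.006 0.03; 0 0 -12 0.16 0.135 -0.008 0.03; 0 0 -15 0.2 0.17 -0.01 0.03"
}}

```text
time: 5.3
ee_pos: [0.5563, -0.0134, 0.1193]
eef_rot: [0.997, -0.071, 0.002, -0.001]
ft_force: [0.1, 0.8, -3.0]
width: 0.0482
```

```bash
python3 -c "
from h import *
rel([.621,-.142,.12],-7.1)"
```

```text
t 5.3 pos [ 0.5563 -0.0134  0.1193] w 0.0482 F [ 0.1  0.8 -3. ]
xang -8.14 tilt z [ 0.0035  0.0021 -1.    ]
turn [-0.15 -0.18 -1.04] shift [ 0.0822  0.1181 -0.0007]
```

Request:
{"name": "carry_out", "arguments": {
  "increments": "0 0 -0.5 0.025 0.035 0 0.03; 0 0 -1 0.05 0.07 0 0.03; -0.1 -0.2 -1 0.07 0.1 0 0.03; -0.1 -0.2 -1 0.082 0.118 0 0.03; -0.1 -0.2 -1 0.082 0.118 0 0.03"
}}

```text
time: 5.92
ee_pos: [0.6207, -0.1431, 0.1186]
eef_rot: [0.998, -0.063, -0.0, -0.001]
ft_force: [0.7, 1.1, -2.9]
width: 0.0477
```

Run:
```python
from h import *
rel([.621,-.142,.06],-7.1)
for n in("scene","top"):
    p,D=r.camera(n);cv2.imwrite(f"pics/{n}3.png",p);np.save(f"{n}3.npy",D)
```

```text
t 5.92 pos [ 0.6207 -0.1431  0.1186] w 0.0477 F [ 0.7  1.1 -2.9]
xang -7.25 tilt z [-9.0e-04  1.2e-03 -1.0e+00]
turn [-0.06  0.06 -0.15] shift [ 0.0002 -0.0011  0.0586]
```

View pics/scene3.png

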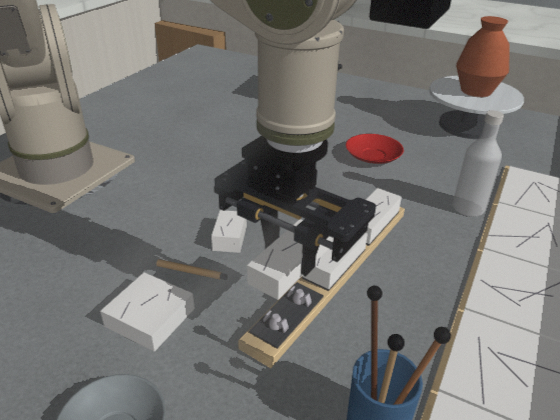

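View pics/top3.png

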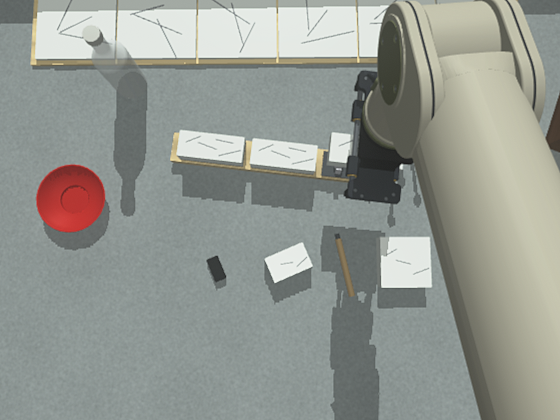

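The tile hangs above the bare place. Its near end face shows at scene (275,275), and its end at top (340,150). I'll check those edges against the target.

Run:
```python
from h import *
a=cv2.imread("pics/scene3.png")[220:300,235:335];b=cv2.imread("pics/top3.png")[120:185,310:390]
cv2.imwrite("pics/sz3.png",cv2.resize(a,None,fx=7,fy=7,interpolation=0));cv2.imwrite("pics/tz3.png",cv2.resize(b,None,fx=8,fy=8,interpolation=0))
```

```text
(no output)
```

View pics/sz3.png

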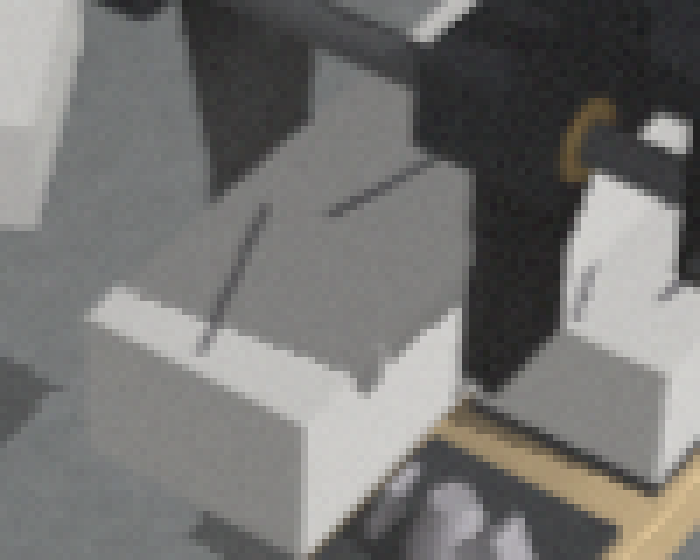

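View pics/tz3.png

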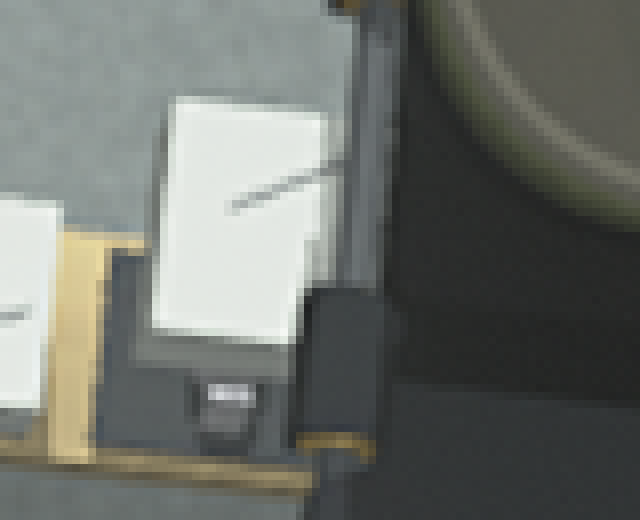

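Run:
```python
from h import *
z=.1186-.0065+.032
s=[np.array(q)/7+[234.5,219.5] for q in((88,317),(303,422))]
t=[np.array(q)/8+[309.5,119.5] for q in((172,97),(150,330))]
S=[onplane("scene",q,z) for q in s];T=[onplane("top",q,z) for q in t]
print(np.round(S,4),np.round(T,4))
u=np.array([np.cos(np.radians(82.8)),np.sin(np.radians(82.8))])
cs=np.mean(S,0)[:2]+.06*u;ct=np.mean(T,0)[:2]-.06*u
print("centre from scene",cs,"from top",ct)
print("yaw of end edges",[np.degrees(np.arctan2(*(np.array(A[0])-A[1])[[1,0]])) for A in(S,T)])
```

```text
[[ 0.5895 -0.2012  0.1441]
 [ 0.6356 -0.2065  0.1441]] [[ 0.653  -0.0846  0.1441]
 [ 0.6045 -0.079   0.1441]]
centre from scene [ 0.6200767  -0.14433352] from top [ 0.62120019 -0.14135214]
yaw of end edges [np.float64(173.44963731645413), np.float64(-6.616522593921431)]
```

Both views agree that the tile is centred over the place to about 1 mm. I'll go down now.

Request:
{"name": "carry_out", "arguments": {
  "increments": "0 0 0 0 0 0.012 0.03; 0 0 0 0 0 0.027 0.03; 0 0 0 0 0 0.042 0.03; 0 0 -0.1 0 0 0.055 0.03; 0 0 -0.1 0 0 0.06 0.03"
}}

```text
time: 6.65
ee_pos: [0.6199, -0.1401, 0.0577]
eef_rot: [0.998, -0.061, -0.001, -0.001]
ft_force: [-0.0, -0.7, -2.2]
width: 0.0475
```

```bash
python3 -c "
from h import *
rel([.621,-.143,.0285],-7.1)"
```

```text
t 6.65 pos [ 0.6199 -0.1401  0.0577] w 0.0475 F [-0.  -0.7 -2.2]
xang -6.95 tilt z [-0.0022  0.0024 -1.    ]
turn [-0.12  0.14  0.15] shift [0.0015 0.0028 0.0292]
```

Request:
{"name": "carry_out", "arguments": {
  "increments": "-0.1 0.1 0.1 0.0015 0.003 0 0.03; -0.1 0.1 0.1 0.0015 0.003 0 0.03; -0.1 0.1 0.1 0.0015 0.003 0.003 0.03; -0.1 0.1 0.1 0.0015 0.003 0.006 0.03; -0.1 0.1 0.1 0.0015 0.003 0.008 0.03"
}}

```text
time: 7.28
ee_pos: [0.6209, -0.1432, 0.0495]
eef_rot: [0.998, -0.062, -0.0, -0.0]
ft_force: [0.9, -0.8, -2.5]
width: 0.0473
```

Run:
```python
from h import *
rel([.621,-.143,.0285],-7.1)
p,D=r.camera("scene");cv2.imwrite("pics/s4.png",cv2.resize(p[190:350,200:400],None,fx=4,fy=3.7))
```

```text
t 7.28 pos [ 0.6209 -0.1432  0.0495] w 0.0473 F [ 0.9 -0.8 -2.5]
xang -7.05 tilt z [-8.e-04  4.e-04 -1.e+00]
turn [-0.02  0.05  0.05] shift [ 0.     -0.0002  0.021 ]
```

View pics/s4.png

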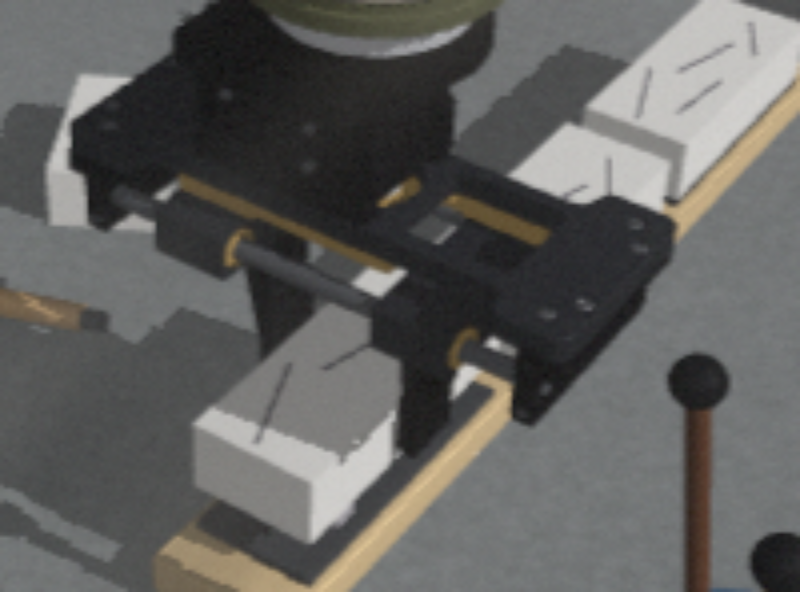

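The tile hovers lined up over the pad, and the fingers clear both the strip edge and the neighbouring tile. I'll lower it slowly.

Request:
{"name": "carry_out", "arguments": {
  "increments": "0 0 0 0 0 0.003 0.03; 0 0 0 0 0 0.006 0.03; 0 0 0 0 0 0.009 0.03; 0 0 0 0 0 0.012 0.03; 0 0 0 0 0 0.014 0.03"
}}

```text
time: 7.95
ee_pos: [0.6209, -0.1432, 0.0354]
eef_rot: [0.998, -0.061, -0.001, -0.0]
ft_force: [-2.7, 0.6, 4.5]
width: 0.0478
```

```bash
python3 -c "
from h import *
rel([.621,-.143,.0285],-7.1)"
```

```text
t 7.95 pos [ 0.6209 -0.1432  0.0354] w 0.0478 F [-2.7  0.6  4.5]
xang -7.05 tilt z [-1.1e-03  4.0e-04 -1.0e+00]
turn [-0.02  0.06  0.05] shift [ 0.0001 -0.0002  0.0069]
```

Request:
{"name": "carry_out", "arguments": {
  "increments": "0 0 0 0 0 0.0015 0.03; 0 0 0 0 0 0.003 0.03; 0 0 0 0 0 0.0045 0.03; 0 0 0 0 0 0.006 0.03; 0 0 0 0 0 0.007 0.03",
  "squeeze": 58
}}

```text
time: 8.57
ee_pos: [0.6209, -0.1432, 0.0288]
eef_rot: [0.998, -0.062, -0.001, -0.0]
ft_force: [-7.1, 0.8, 13.0]
width: 0.0478
```

Request:
{"name": "carry_out", "arguments": {
  "increments": "0 0 0 0 0 0.0005 0.03; 0 0 0 0 0 0.001 0.03; 0 0 0 0 0 0.001 0.03; 0 0 0 0 0 0.001 0.03; 0 0 0 0 0 0.001 0.03"
}}

```text
time: 9.2
ee_pos: [0.6209, -0.1432, 0.0288]
eef_rot: [0.998, -0.062, -0.001, 0.0]
ft_force: [-7.9, 0.2, 12.8]
width: 0.0476
```

```bash
python3 -c "
from h import *
rel([.621,-.143,.0285],-7.1)"
```

```text
t 9.2 pos [ 0.6209 -0.1432  0.0288] w 0.0476 F [-7.9  0.2 12.8]
xang -7.06 tilt z [-1.1e-03 -2.0e-04 -1.0e+00]
turn [0.02 0.06 0.04] shift [ 0.0001 -0.0002  0.0003]
```

Request:
{"name": "carry_out", "arguments": {
  "increments": "0 0 0 0 0 0.001 0.03; 0 0 0 0 0 0.002 0.03; 0 0 0 0 0 0.003 0.03; 0 0 0 0 0 0.003 0.03; 0 0 0 0 0 0.003 0.03"
}}

```text
time: 9.82
ee_pos: [0.6209, -0.1432, 0.0287]
eef_rot: [0.998, -0.062, -0.001, 0.001]
ft_force: [-17.4, 1.3, 31.2]
width: 0.0476
```

Run:
```python
from h import *
rel([.621,-.143,.0285],-7.1)
p,D=r.camera("scene");cv2.imwrite("pics/s5.png",cv2.resize(p[190:350,200:400],None,fx=4,fy=3.7))
```

```text
t 9.82 pos [ 0.6209 -0.1432  0.0287] w 0.0476 F [-17.4   1.3  31.2]
xang -7.06 tilt z [-0.0013 -0.0015 -1.    ]
turn [0.09 0.06 0.04] shift [ 0.0001 -0.0002  0.0002]
```

View pics/s5.png

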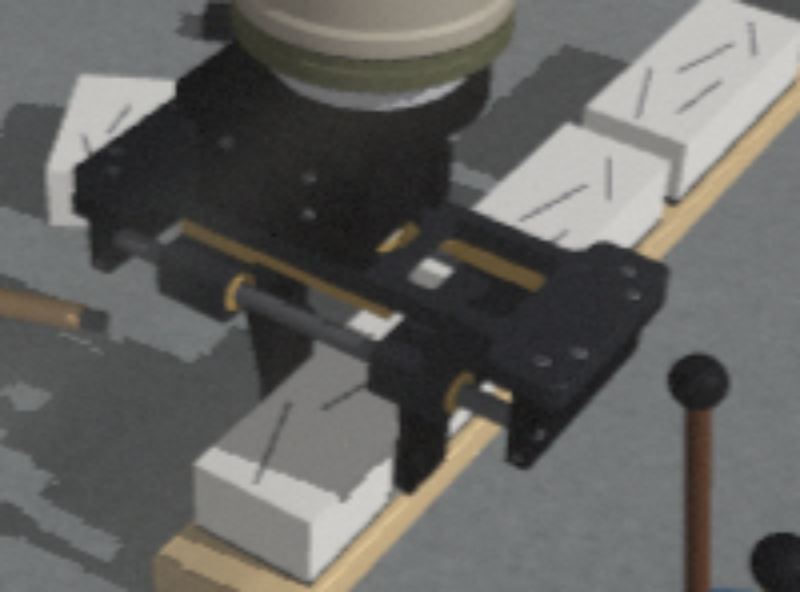

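The tile is home: it didn't move under 31 N, and the picture shows it flush on the pad. I'll take the load off, open and withdraw upward.

Request:
{"name": "carry_out", "arguments": {
  "increments": "0 0 0 0 0 0 0.03; 0 0 0 0 0 0 0.03; 0 0 0 0 0 0 0.06; 0 0 0 0 0 0 0.087; 0 0 0 0 0 0 0.087"
}}

```text
time: 10.5
ee_pos: [0.621, -0.1432, 0.0285]
eef_rot: [0.998, -0.062, -0.0, 0.001]
ft_force: [-1.1, 0.4, -0.5]
width: 0.0695
```

Request:
{"name": "carry_out", "arguments": {
  "increments": "0 0 0 0 0 0 0.087; 0 0 0 0 0 0 0.087; 0 0 0 0 0 -0.01 0.087; 0 0 0 0 0 -0.03 0.087; 0 0 0 0 0 -0.06 0.087"
}}

```text
time: 11.12
ee_pos: [0.621, -0.143, 0.09]
eef_rot: [0.998, -0.062, -0.001, 0.001]
ft_force: [-0.2, -0.4, 0.3]
width: 0.0872
```

Request:
{"name": "carry_out", "arguments": {
  "increments": "0 0 0 0 0 -0.03 0.087; 0 0 0 0 0 -0.07 0.087; 0 0 0 -0.03 0 -0.11 0.087; 0 0 0 -0.08 0 -0.14 0.087; 0 0 0 -0.13 0 -0.16 0.087"
}}

```text
time: 11.75
ee_pos: [0.4915, -0.1262, 0.2529]
eef_rot: [0.998, -0.061, 0.001, 0.001]
ft_force: [-1.0, -0.5, 1.3]
width: 0.087
```

Request:
{"name": "carry_out", "arguments": {
  "increments": "0 0 0 -0.02 -0.05 0 0.087; 0 0 0 -0.04 -0.1 0 0.087; 0 0 0 -0.04 -0.15 0 0.087; 0 0 0 -0.04 -0.2 0 0.087; 0 0 0 -0.04 -0.25 0 0.087"
}}

```text
time: 12.38
ee_pos: [0.4823, 0.1287, 0.254]
eef_rot: [0.998, -0.061, 0.002, 0.002]
ft_force: [0.7, -0.3, -0.6]
width: 0.0868
```

Run:
```python
from h import *
rel([.5,.2,.2],-7.1)
for n in("scene","top"):
    p,D=r.camera(n);cv2.imwrite(f"pics/{n}6.png",p);np.save(f"{n}6.npy",D)
```

```text
t 12.38 pos [0.4823 0.1287 0.254 ] w 0.0868 F [ 0.7 -0.3 -0.6]
xang -7.01 tilt z [ 0.004  -0.0036 -1.    ]
turn [ 0.18 -0.25  0.09] shift [ 0.0086 -0.0731  0.0538]
```

View pics/scene6.png

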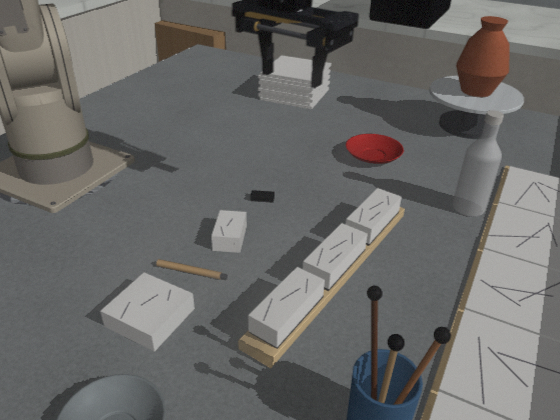

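View pics/top6.png

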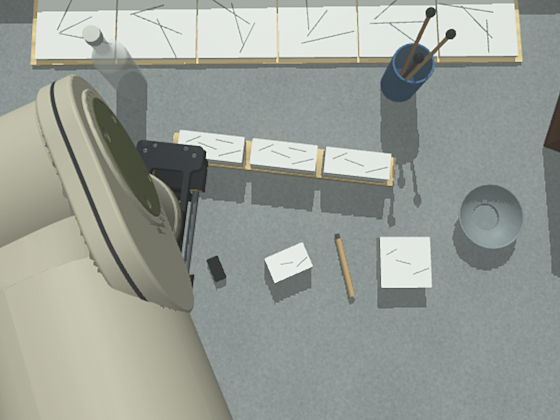

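The placed tile is in line with its neighbours, at top (357,163) and scene (287,306). The short and square tiles look unmoved. I'll check its height and the pad edges with numbers.

Run:
```python
from h import *
p=cv2.imread("pics/top6.png");D=np.load("top6.npy");W=cloud("top",D)
g=p.min(2).astype(int);sat=p.max(2).astype(int)-g
m=((g>205)&(sat<30)).astype(np.uint8);m=cv2.morphologyEx(m,cv2.MORPH_CLOSE,np.ones((5,5),np.uint8))
for c in cv2.findContours(m,0,2)[0]:
    if 300<cv2.contourArea(c)<3000:
        b=cv2.boxPoints(cv2.minAreaRect(c));u=b.mean(0)
        mm=np.zeros_like(m);cv2.drawContours(mm,[c],-1,1,-1);mm=cv2.erode(mm,np.ones((5,5)));q=W[mm>0]
        A=np.linalg.lstsq(np.c_[q[:,:2]-q[:,:2].mean(0),np.ones(len(q))],q[:,2],rcond=None)[0]
        P=np.array([onplane("top",x,.032 if u[1]>200 else .054) for x in b]);e=P[1]-P[0];f=P[2]-P[1];l=e if np.linalg.norm(e)>np.linalg.norm(f) else f
        print(u.round(1),P.mean(0).round(4),"yaw",np.degrees(np.arctan2(l[1],l[0])).round(2),"z",A[2].round(4),"tilt",A[:2].round(3))
W=cloud("scene",np.load("scene6.npy"))
for u,v in((287,300),(338,247)):print(np.median(W[v-4:v+5,u-4:u+5].reshape(-1,3),0).round(4))
```

```text
[288. 262.] [ 0.4417 -0.0154  0.032 ] yaw -67.02 z 0.0336 tilt [0.151 0.215]
[405.4 261.8] [ 0.4401 -0.2309  0.032 ] yaw 178.71 z 0.0365 tilt [0.045 1.276]
[357.2 162.6] [ 0.6212 -0.1436  0.054 ] yaw -96.93 z 0.0544 tilt [-0.754  0.157]
[283.2 154.2] [ 0.638  -0.0083  0.054 ] yaw -97.31 z 0.0537 tilt [ 0.002 -0.001]
[210.2 145.8] [0.6548 0.1255 0.054 ] yaw -97.31 z 0.0547 tilt [-1.058  0.188]
[ 0.6222 -0.1508  0.054 ]
[ 0.6399 -0.0093  0.0539]
```

Run:
```python
from h import *
D=np.load("top6.npy");W=cloud("top",D)
for u,v in((335,160),(357,163),(380,166),(283,154)):print(u,np.median(W[v-4:v+5,u-4:u+5][D[v-4:v+5,u-4:u+5]>0],0).round(4))
s=r.read_state();print(s["time"],s["joint_vel"].round(3))
r.close_job()
```

```text
335 [ 0.6262 -0.103   0.0539]
357 [ 0.6205 -0.1431  0.054 ]
380 [ 0.6145 -0.1853  0.0539]
283 [ 0.6382 -0.0079  0.0536]
12.475 [ 0.056 -0.024  0.074  0.023 -0.013  0.008  0.105]
the job is handed in; nothing more can be done
```

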